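# Free a wedged sample carrier from its dock and nest it in the cradle

## Robot

A 7-joint arm with a two-finger parallel gripper is mounted at the origin on a cart in front of the work surface, level with it; the furniture and walls round the work are solid. World frame = base frame: x ahead of the robot, y to its left, z up, the work surface at z = 0. Lengths are in mm, angles in rad, forces in N, time in s.
With the tool pointing down it reaches from about 400 to 850 mm from the base axis. Payload 4.4 kg.
Tool frame: the origin (TCP) lies at the centre of the arm's flange, where the gripper is bolted on; the fingertips stand 199 mm ahead of it and the grasp point (between the pads) lies 180 mm ahead of it; z points along the fingers, y is the line along which they close (so a half turn about z gives the same grasp; the last joint's range is limited). The gripper opens to 94 mm and grips with 3 to 60 N. Pads are 16 mm wide; open, the fingers measure 119 mm over their backs; the gripper's body (75 mm by 177 mm) begins 78 mm behind the grasp point.
Start: joints at [1.1, 0.628, 0.038, 1.517, -0.027, 0.996, -0.02], TCP at [256.014, -597.471, 404.678] pointing down, gripper open.
Joint ranges: [-3.06, 3.06], [-0.37, 2.12], [-1.25, 1.32], [0.18, 2.47], [-1.1, 4.24], [0.23, 1.98], [-2.94, 2.94]. Speed limits (rad/s): [2.57, 2.57, 3.14, 3.14, 3.14, 3.14, 3.14].

## Interface

Orientations are given as [roll, pitch, yaw] about the fixed x, y, z axes, in that order (R = Rz(yaw) Ry(pitch) Rx(roll)).
In Python, from workcell import sensors, viewer, hand_in gives the robot as it stands. The module is installed in compiled form; this text tells all that it offers.
- The arm moves only by the tool arm_command, never from a script. Its argument "motion" is a list of rows, each an object of numbers: "x", "y", "z": the shift along the tool's x, y, z in cm; "yaw": the turn about the tool's z in rad. A call has 1 to 20 rows; each row shifts and turns the commanded pose from where the row before left it, along the tool's axes as they then stand; what a row does not reach is not made up. A row lasts 1/10 s, in which the tool goes at most 50 mm and 8.59 degrees, less where a joint would pass 70% of its speed; a pose out of reach is approached as far as the arm can. A call with a gripper value outside its range is refused whole. "fingers" is the opening, from 0 (shut) to 1 (fully open), set as the call begins (left out, the last holds). The fingers move at their own pace and stop on an object; "grip_force" is the grip in N (left out, the last holds). Time passes only in rows, so rows that do not move let the fingers close. It gives the time, the measured TCP pose, the force, the opening and the grip force at its end, in the units of the state.
- sensors.get_state(): the state, without advancing time (a new reading comes with each control period).
- viewer.capture(name): name is "scene" or "top" or "wrist"; returns a dict with "image" (480x640x3 uint8, red, green, blue), "camera_matrix" (3x3 intrinsics, pixels), "world_from_camera" (4x4, takes a point from camera to world coordinates); the wrist camera has in their place "mount" (4x4, takes a point from camera to tool coordinates, whose origin is the TCP and whose axes are the flange's). Camera axes: x right, y down, z forward; pixel columns grow to the right and rows downward; lengths in mm; the calibration is good to about 2 mm. A picture is of the moment at which its call begins: read the wrist's pose just before it. There is no depth.
- hand_in(): hands the job in; it is judged then, once.
The state is a dict: "time": time; "qpos": joint angles; "qvel": joint speeds; "effort": joint torques, N m; "position": TCP position; "tcp_rot": TCP orientation; "wrist_force": force on the tool from outside, world axes, zero at the start; "ft_torque": the same for the moment, N m; "gripper_width": finger opening in mm; "gripper_force": force on a finger pad.
Only numpy, scipy, OpenCV 4.12 (cv2) and the standard library are available. Lean on these libraries where they do the work, as an engineer would, in place of code of your own. Each camera call takes 0.05 s, during which the arm holds its last target. There are 200 camera calls.

## Task

The aluminium angle-section sample carrier is wedged in the reclined grey dock and will not come out by pulling: take it by its grip tab, rock it well over from side to side until both hidden jaws in the dock have been worked back, and only then draw it out along its own slope. Nest it in the reclined V-shaped cradle beside the dock, its V lying in the cradle's V with the legs aligned and its foot standing on the ledge, let go, and leave the bottles and crucible standing where they are.

Things in the scene. Friction and masses are not known exactly. Their poses are not given: they have to be found in the camera images.
- carrier: Loose aluminium carrier, 181 mm long with its guard, about 0.16 kg. Origin: centre of its foot's underside; z along its length to the grip tab, y side to side (the rocking direction). By z in mm: foot 0-22, 10 wide in y, bottom rounded to radius 5 about the x-line at z 5; shoulders 22-30, 26 wide; neck 30-59, 13 wide; all 14-16 thick in x. It starts in the dock, leaning 27 deg from vertical.
- carrier_tab (a point): Middle of the carrier's flat grip tab, on its z axis at z = 136 mm; axes as the carrier's. The tab, 10 mm thick in y and 22 wide in x, stands from z = 113 to 155 mm on a 20 mm wide end plate: pinch it across y, tips above the plate. A clear guard, 44 wide in y, 3 thick, z = 111-181 mm, stands at x = +20 mm beside it, so come in along the carrier's slope.
- carrier_corner (a point): Mid-length of the outer corner of the carrier's angle section, at x = -13, z = 85 mm of the carrier. The section runs from z = 58 to 113 mm; its two legs, 26 long and 4 thick, go off at +-45 deg toward +x and +-y (ends at y = +-18 mm).
- dock_head: Fixed grey housing, 32 mm in x, 78 in y; its z leans 27 deg from vertical and is the carrier's way out. Origin: centre of its inner floor, 35 mm above the worktop; the seated carrier has this origin and these axes (within 4 deg). The foot sits in a pocket 12.6 mm wide in y, 7 deep, and turns there when rocked. Stands on a plate 85 x 80, 12 mm high.
- dock_window (a point): Centre of the window in the dock's top cover, at z = 45 mm of dock_head: 44 mm in y by 20 mm in x, the carrier's neck sticks out of it. Inside, two jaw lips at z = 33-40 mm overhang the foot's shoulders by about 6 mm each: a straight pull rises 3 mm and then jams, however hard.
- jaw_left (a joint): Hidden jaw on the dock's +y side: metres pushed outward, 0 to 0.010. Stiff (about 12 N), stays where it is pushed. Leaning the carrier toward +y about its foot pushes it with the neck: 0.2 rad gives about 6 mm, 0.3 rad about 9 mm. The shoulders pass when both jaws are back more than 6.5 mm; 8 to 9 mm is comfortable.
- jaw_right (a joint): The same kind of jaw on the dock's -y side, pushed outward (0 to 0.010 m) by leaning the carrier toward -y.
- cradle: Fixed reclined cradle: an open V on a dark steel back above a foot ledge. Its z leans 27 deg from vertical. Origin: centre of the ledge's upper face, 35 mm above the worktop. A nested carrier has its origin and axes on the cradle's; it is laid in from the +x side and its weight holds it there. Stands on a plate 85 x 80, 12 mm high.
- cradle_corner (a point): Mid-length of the inner corner of the cradle's V, at x = -13, z = 80 mm of the cradle. Two aluminium legs, 26 long and 4 thick, at +-45 deg toward +x and +-y, from z = 60 to 100 mm.
- amber_bottle: Amber bottle with a black cap, 62 mm diameter, 140 mm tall, loose bystander; origin at the centre of its underside.
- dropper: Small amber dropper bottle with a black rubber bulb, 35 mm diameter, 104 mm tall, loose bystander; origin at the centre of its underside.
- lidded_crucible: White porcelain crucible with its lid, 45 mm diameter, 46 mm tall, loose bystander; origin at the centre of its underside.

How it is judged (in metres and radians):
On the way, in this order (a step that is already met when the one before it is completed fails the run):
1. the carrier has been rocked to one side, pushing that jaw back, its foot still seated (value of joint any of jaw_left, jaw_right above 0.006 m and distance between carrier and dock_head below 0.015 m), for 0.1 s.
2. it has been rocked to the other side too, both jaws back, its foot still seated (value of joint each of jaw_left, jaw_right above 0.006 m and distance between carrier and dock_head below 0.015 m), for 0.1 s.
3. the carrier has been drawn clear of the dock (distance between carrier and dock_head above 0.06 m), for 0.1 s.
At the end, for the whole second after the job is handed in: The carrier lies at rest and released in the cradle: its origin within 7 mm of the cradle's, its length within 0.10 rad and its legs within 0.12 rad of the cradle's, resting on it (distance between carrier and cradle below 0.007 m and angle between the z axis of carrier and the z axis of cradle, either way round below 0.1 rad and angle between the y axis of carrier and the y axis of cradle, either way round below 0.12 rad and contact force between carrier and cradle above 0.2 N and linear speed of carrier below 0.02 m/s); the robot touches nothing.
It fails at once if the amber bottle is shifted by more than 20 mm or tipped (distance of amber_bottle from where it was at the start of the episode above 0.02 m or angle between amber_bottle's own z axis and vertical above 0.3 rad).
It fails at once if the dropper bottle is shifted by more than 20 mm or tipped (distance of dropper from where it was at the start of the episode above 0.02 m or angle between dropper's own z axis and vertical above 0.3 rad).
It fails at once if the crucible is shifted by more than 20 mm or tipped (distance of lidded_crucible from where it was at the start of the episode above 0.02 m or angle between lidded_crucible's own z axis and vertical above 0.3 rad).
It also fails if it takes over 50 s, if anything falls off the work surface, if the arm or the gripper's body presses on something with over 40 N, if the wrist force passes 120 N, or if a joint passes its speed limit or range.

## Working session

There is one attempt and no reset: what is moved stays moved. The work goes in short steps, Python scripts to look and compute and a tool call to move; the robot and the scene stay as the last step left them, time stands still between calls to the robot, and variables do not carry over. Pictures are saved under pics/ and viewed, at most 11 in all, crops included, and the job is handed in when it is done.

Besides the shell and the picture viewer there is one more tool, called as name([rows], argument=value, ...), one row to a line, values as JSON. arm_command: Moves the arm, as the interface text tells. Its arguments: {"type":"object","properties":{"motion":{"type":"array","items":{"type":"object","properties":{"x":{"type":"number"},"y":{"type":"number"},"z":{"type":"number"},"yaw":{"type":"number"}}}},"fingers":{"type":"number"},"grip_force":{"type":"number"}},"required":["motion"]}

```bash
mkdir -p pics
python3 - <<'E'
from workcell import sensors, viewer
import cv2,numpy as np,pickle
d={}
for n in ["scene","top"]:
    c=viewer.capture(n); d[n]=c; cv2.imwrite(f"pics/{n}0.png",c["image"][:,:,::-1]); print(n,np.round(c["camera_matrix"],1).tolist(),np.round(c["world_from_camera"],3).tolist())
pickle.dump(d,open("d.pkl","wb"))
s=sensors.get_state();print(s)
E
```

```text
scene [[619.4, 0.0, 326.2], [0.0, 619.4, 240.1], [0.0, 0.0, 1.0]] [[-0.509, -0.53, 0.678, -212.313], [-0.861, 0.323, -0.393, 558.705], [-0.011, -0.784, -0.62, 791.15], [0.0, 0.0, 0.0, 1.0]]
top [[593.8, 0.0, 320.6], [0.0, 593.8, 231.9], [0.0, 0.0, 1.0]] [[0.014, -0.998, 0.057, 469.949], [-1.0, -0.015, -0.026, 167.539], [0.027, -0.056, -0.998, 1179.199], [0.0, 0.0, 0.0, 1.0]]
{'time': 0.1, 'qpos': array([ 1.10019406,  0.62922062,  0.03845867,  1.51825375, -0.02700661,
        0.99632162, -0.01996588]), 'qvel': array([-0.0008362 , -0.00128006, -0.00150895, -0.00389901,  0.00112881,
        0.00138757, -0.0025644 ]), 'effort': array([ 4.90072023e-03, -5.50787544e+01,  1.14876207e+00, -1.87120181e+01,
       -5.19554119e-02,  1.91151223e-02,  3.45583999e-05]), 'position': array([ 255.915587  , -597.21329329,  403.87201675]), 'tcp_rot': array([-3.13990766e+00,  1.76178587e-05,  4.04821874e-01]), 'wrist_force': array([-0.40451761, -0.71811042, -0.34541086]), 'ft_torque': array([-0.06593765,  0.0324642 ,  0.03760181]), 'gripper_force': 0.0, 'gripper_width': 94.16342299918111}
```

View pics/scene0.png

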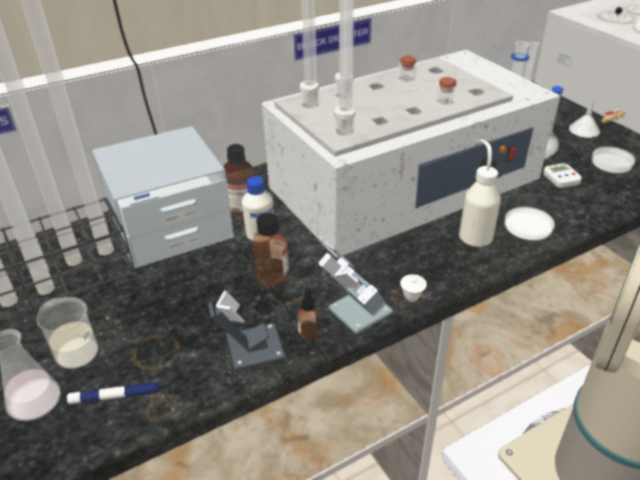

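View pics/top0.png

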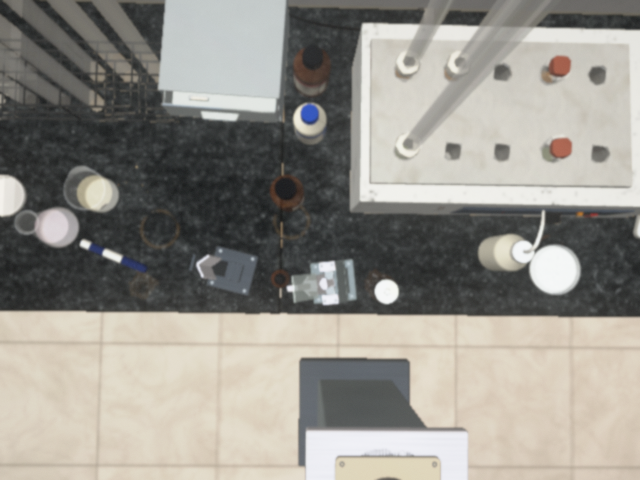

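The scene view shows the cradle at about (245,330), the dock with the carrier at (355,290), the dropper at (307,315), the amber bottle at (270,250) and the crucible at (412,287). In the top view the same things are at (225,268), (325,283), (280,280), (287,190) and (386,291). I need enlarged crops of both.

Run:
```python
import cv2,pickle
d=pickle.load(open("d.pkl","rb"))
def crop(n,x0,y0,w,h,s):
    im=d[n]["image"][y0:y0+h,x0:x0+w,::-1]; return cv2.resize(im,None,fx=s,fy=s,interpolation=cv2.INTER_CUBIC)
cv2.imwrite("pics/sc.png",crop("scene",200,230,200,150,4))
cv2.imwrite("pics/tc.png",crop("top",180,220,200,90,4))
```

```text
(no output)
```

View pics/sc.png

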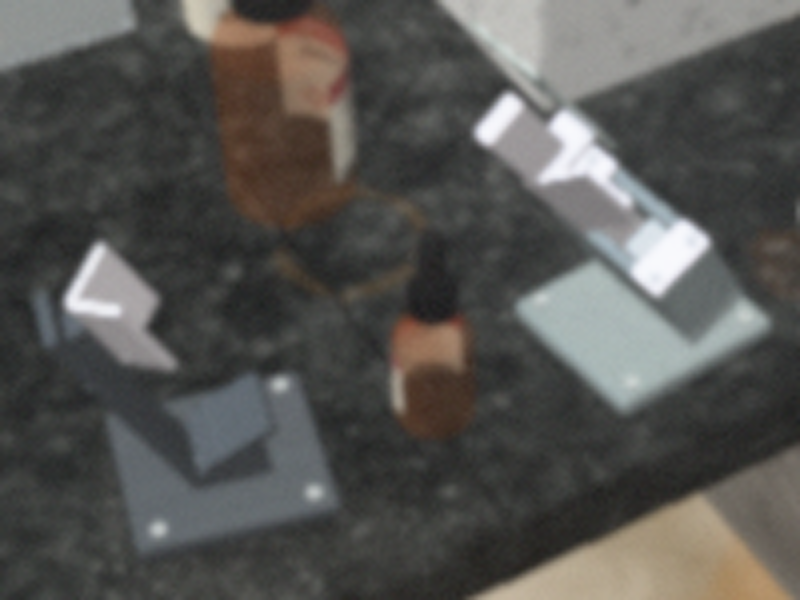

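View pics/tc.png

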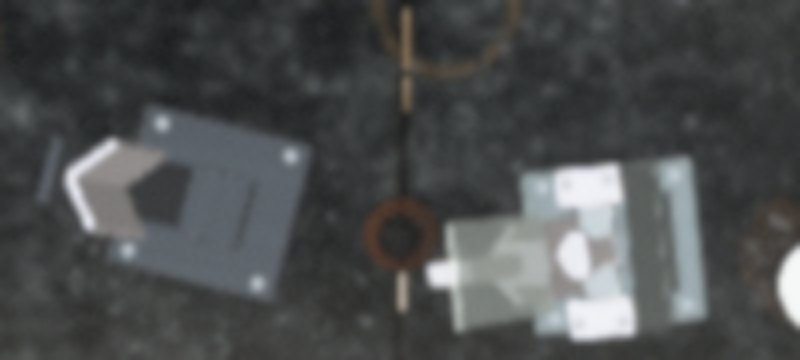

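The crops give me the cover corners of the dock, the tab end face, the V top of the cradle and the plate corners. Next I fit planar poses (x, y, yaw) to those points.

```bash
cat > h.py <<'E'
import numpy as np,pickle
from scipy.optimize import least_squares
from scipy.spatial.transform import Rotation as R
L=np.radians(27)
def pose(x,y,yaw,rock=0):   # yaw = direction of lean (horizontal)
    u=np.array([np.cos(yaw),np.sin(yaw),0]); k=np.array([0,0,1.])
    z=np.sin(L)*u+np.cos(L)*k; X=-np.cos(L)*u+np.sin(L)*k
    return np.array([x,y,35.]),np.c_[X,np.cross(z,X),z]
def proj(c,P,T=None):
    T=c["world_from_camera"] if T is None else T
    q=np.linalg.inv(T)@np.r_[P,1]; p=c["camera_matrix"]@q[:3]; return p[:2]/p[2]
E
python3 - <<'E'
from h import *
d=pickle.load(open("d.pkl","rb"))
S=lambda x,y:("scene",200+x/4,230+y/4)
T=lambda x,y:("top",180+x/4,220+y/4)
dock=[((-16,39,45),T(555,168)),((16,39,45),T(620,163)),((16,-39,45),T(637,338)),((-16,-39,45),T(572,343)),
((-16,-39,45),S(655,298)),((16,-39,45),S(710,240)),((-16,-22,45),S(630,272)),((16,-22,45),S(677,220))]
tab=[((-11,-5,155),S(490,150)),((-11,5,155),S(472,132)),((11,5,155),S(505,92)),((11,-5,155),S(525,105)),((-11,5,155),T(427,262)),((-11,-5,155),T(430,288)),((20,22,181),T(447,222)),((20,-22,181),T(458,332))]
crad=[((-18.7,0,100),T(66,180)),((4,19.8,100),T(113,138)),((4,-19.8,100),T(92,228)),((-18.7,0,100),S(66,300)),((4,19.8,100),S(100,240)),((4,-19.8,100),S(121,315))]
cpl=[T(145,105),T(312,148),T(272,300),S(298,376),S(340,508),S(142,553)]  # plate corners
def res(v,pts): 
    o,M=pose(*v[:3]); return np.concatenate([proj(d[p[0]],o+M@np.array(m,float))-p[1:] for m,p in pts])
def ray(p,h):
    c=d[p[0]];T=c["world_from_camera"];r=T[:3,:3]@np.linalg.inv(c["camera_matrix"])@[p[1],p[2],1];o=T[:3,3];return o+r*(h-o[2])/r[2]
for n,pts,g in [("dock",dock,[450,170,1.5]),("carrier",tab,[450,170,1.5]),("cradle",crad,[450,300,1.3])]:
    f=least_squares(res,g,args=(pts,),x_scale=[10,10,.1]); print(n,f.x.round(3),"res px",f.fun.reshape(-1,2).round(1).tolist())
for p in cpl: print(p[0],ray(p,12).round(1))
print("dock plate");[print(p[0],ray(p,12).round(1)) for p in [T(520,172),T(690,155),T(707,318),T(537,338),S(515,305),S(625,412),S(770,322)]]
print("dropper",ray(T(402,233),80).round(),"bottle",ray(("top",287,188),140).round(),"cruc",ray(("top",386,291),46).round())
E
```

```text
dock [440.43 102.77   1.67] res px [[0.0, 0.4], [-0.6, 0.3], [-1.2, -1.2], [-0.6, -1.6], [0.4, -0.5], [0.2, 0.5], [0.3, 0.3], [1.9, 0.0]]
carrier [437.397 121.206   1.705] res px [[-1.0, -3.6], [-0.4, -2.4], [1.1, -2.4], [0.2, -2.5], [-2.4, 2.2], [-2.5, 1.6], [0.2, 1.6], [0.7, 0.9]]
cradle [458.13  300.598   1.358] res px [[-0.8, -1.9], [0.3, 0.2], [0.2, -0.3], [-0.3, 2.1], [0.8, 1.0], [0.6, -0.9]]
top [504.9 341.   12. ]
top [485.  259.1  12. ]
top [410.7 277.1  12. ]
scene [484.6 260.5  12. ]
scene [409.2 279.5  12. ]
scene [429.5 358.7  12. ]
dock plate
top [474.7 157.1  12. ]
top [484.2  73.6  12. ]
top [404.5  64.4  12. ]
top [393.8 147.6  12. ]
scene [473.4 157.8  12. ]
scene [393.5 150.9  12. ]
scene [405.6  66.8  12. ]
dropper [446. 212.  80.] bottle [605. 201. 140.] cruc [423.  12.  46.]
```

The dock is at about (440,103) with yaw 1.68, and the cradle at about (457,301) with yaw 1.33. The plate corners, sizes and ledge height are consistent with that. The tool stays vertical, so I will take the tab's lower outer edge just past the end of the guard. Now I go over it and look with the wrist camera.

arm_command([
  {"x": 2.7, "y": -2.62, "z": -0.8},
  {"x": 2.7, "y": -2.62, "z": -0.8},
  {"x": 2.7, "y": -2.62, "z": -0.8},
  {"x": 2.7, "y": -2.62, "z": -0.8},
  {"x": 2.7, "y": -2.62, "z": -0.8},
  {"x": 2.7, "y": -2.62, "z": -0.8},
  {"x": 2.7, "y": -2.62, "z": -0.8},
  {"x": 2.7, "y": -2.62, "z": -0.8},
  {"x": 2.7, "y": -2.62, "z": -0.8},
  {"x": 2.7, "y": -2.62, "z": -0.8},
  {"x": 2, "y": -3.8, "z": 0.3},
  {"x": 2, "y": -3.8, "z": 0.3},
  {"x": 2, "y": -3.8, "z": 0.3},
  {"x": 2, "y": -3.8, "z": 0.3},
  {"x": 2, "y": -3.8, "z": 0.3},
  {"x": 2, "y": -3.8, "z": 0.3},
  {"x": 2, "y": -3.8, "z": 0.3},
  {"x": 2, "y": -3.8, "z": 0.3},
  {"x": 2, "y": -3.8, "z": 0.3},
  {"x": 2, "y": -3.8, "z": 0.3},
], fingers=0.5)

```text
validation failed for argument at $.mo...
```

arm_command([
  {"yaw": 0.142},
  {"yaw": 0.142},
  {"yaw": 0.142},
  {"yaw": 0.142},
  {"yaw": 0.142},
  {"yaw": 0.142},
  {"yaw": 0.142},
  {"yaw": 0.142},
  {"yaw": 0.142},
  {"x": 0},
  {"x": 0},
])

```text
validation failed for argument at $.mo...
```

arm_command([
  {"x": 2.7, "y": -2.62, "z": -0.8, "yaw": 0.0},
  {"x": 2.7, "y": -2.62, "z": -0.8, "yaw": 0.0},
], fingers=0.5)

```text
time: 0.3
position: [284.5, -527.6, 419.8]
tcp_rot: [-3.14, 0.0, 0.402]
wrist_force: [0.8, -0.0, -0.0]
gripper_width: 81.4
gripper_force: 0.0
```

arm_command([
  {"x": 2.7, "y": -2.62, "z": -0.8, "yaw": 0},
  {"x": 2.7, "y": -2.62, "z": -0.8, "yaw": 0},
  {"x": 2.7, "y": -2.62, "z": -0.8, "yaw": 0},
  {"x": 2.7, "y": -2.62, "z": -0.8, "yaw": 0},
  {"x": 2.7, "y": -2.62, "z": -0.8, "yaw": 0},
  {"x": 2.7, "y": -2.62, "z": -0.8, "yaw": 0},
  {"x": 2.7, "y": -2.62, "z": -0.8, "yaw": 0},
  {"x": 2.7, "y": -2.62, "z": -0.8, "yaw": 0},
  {"x": 2, "y": -3.8, "z": 0.3, "yaw": 0},
  {"x": 2, "y": -3.8, "z": 0.3, "yaw": 0},
  {"x": 2, "y": -3.8, "z": 0.3, "yaw": 0},
  {"x": 2, "y": -3.8, "z": 0.3, "yaw": 0},
  {"x": 2, "y": -3.8, "z": 0.3, "yaw": 0},
  {"x": 2, "y": -3.8, "z": 0.3, "yaw": 0},
  {"x": 2, "y": -3.8, "z": 0.3, "yaw": 0},
  {"x": 2, "y": -3.8, "z": 0.3, "yaw": 0},
  {"x": 2, "y": -3.8, "z": 0.3, "yaw": 0},
  {"x": 2, "y": -3.8, "z": 0.3, "yaw": 0},
])

```text
time: 2.1
position: [434.9, 179.4, 454.5]
tcp_rot: [3.141, 0.0, 0.405]
wrist_force: [1.1, 0.4, 0.1]
gripper_width: 46.7
gripper_force: 0.0
```

arm_command([
  {"x": 0, "y": 0, "z": 0, "yaw": -0.142},
  {"x": 0, "y": 0, "z": 0, "yaw": -0.142},
  {"x": 0, "y": 0, "z": 0, "yaw": -0.142},
  {"x": 0, "y": 0, "z": 0, "yaw": -0.142},
  {"x": 0, "y": 0, "z": 0, "yaw": -0.142},
  {"x": 0, "y": 0, "z": 0, "yaw": -0.142},
  {"x": 0, "y": 0, "z": 0, "yaw": -0.142},
  {"x": 0, "y": 0, "z": 0, "yaw": -0.142},
  {"x": 0, "y": 0, "z": 0, "yaw": -0.142},
  {"x": 0, "y": 0, "z": 0, "yaw": 0},
  {"x": 0, "y": 0, "z": 0, "yaw": 0},
])

```text
time: 3.2
position: [435.2, 177.5, 454.5]
tcp_rot: [-3.141, 0.0, 1.679]
wrist_force: [0.7, 1.1, -0.2]
gripper_width: 47.2
gripper_force: 0.0
```

Run:
```python
from workcell import sensors, viewer
import cv2,numpy as np,pickle
d=pickle.load(open("d.pkl","rb"))
s=sensors.get_state(); c=viewer.capture("wrist"); d["w1"]=(c,s)
d["scene1"]=viewer.capture("scene")
cv2.imwrite("pics/w1.png",c["image"][:,:,::-1]); pickle.dump(d,open("d.pkl","wb"))
print(s["time"],s["position"],s["tcp_rot"],s["qpos"],s["gripper_width"]); print(c["camera_matrix"].round(1).tolist(),c["mount"].round(3).tolist())
```

```text
3.2 [435.21089077 177.52616542 454.49953658] [-3.14115816e+00  5.63153545e-05  1.67914018e+00] [-0.0392718   0.34685828 -0.54491469  1.92257863  0.22120329  0.93148523
 -0.58247353] 47.20615209744663
[[333.9, 0.0, 321.9], [0.0, 333.9, 241.1], [0.0, 0.0, 1.0]] [[-0.001, -0.973, -0.233, 68.012], [1.0, -0.001, 0.0, 0.55], [-0.0, -0.233, 0.973, 20.647], [0.0, 0.0, 0.0, 1.0]]
```

View pics/w1.png

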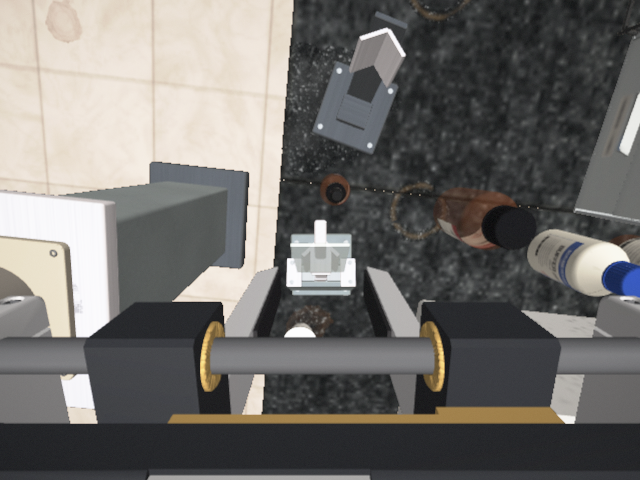

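The wrist view shows the carrier tab at (320,232), the dock at (320,275), the dropper at (335,188) and the cradle at (360,85), all clear of the fingers. I will enlarge the carrier and the cradle side by side.

Run:
```python
import cv2,pickle,numpy as np
d=pickle.load(open("d.pkl","rb")); im=d["w1"][0]["image"][:,:,::-1]
a=cv2.resize(im[212:302,280:365],None,fx=5,fy=5,interpolation=cv2.INTER_CUBIC)  # 425x450
b=cv2.resize(im[5:160,310:410],None,fx=3.7,fy=3.7,interpolation=cv2.INTER_CUBIC)
o=np.zeros((600,800,3),np.uint8);o[:450,:425]=a;o[:b.shape[0],430:430+b.shape[1]]=b[:600];cv2.imwrite("pics/w1c.png",o)
```

```text
(no output)
```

View pics/w1c.png

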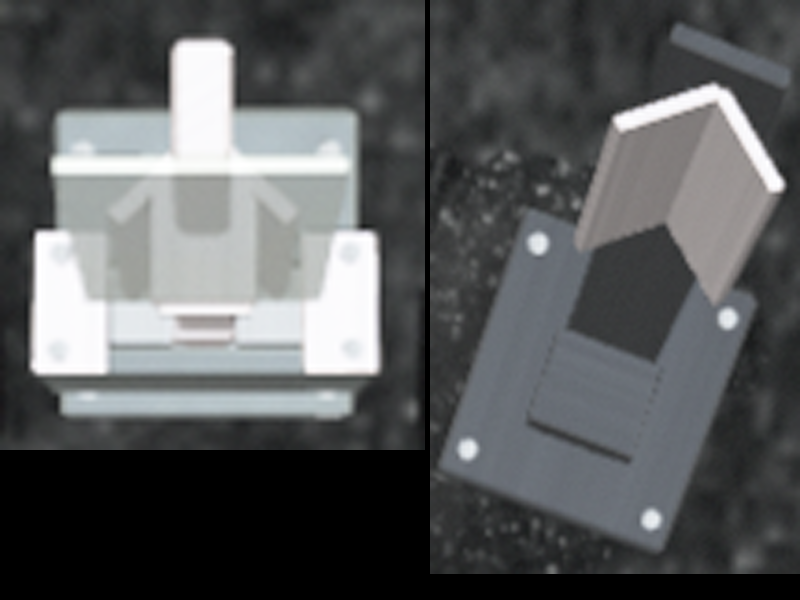

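Run:
```python
from h import *
d=pickle.load(open("d.pkl","rb")); c,s=d["w1"]
W=np.eye(4);W[:3,:3]=R.from_euler("xyz",s["tcp_rot"]).as_matrix();W[:3,3]=s["position"];W=W@c["mount"]
A=lambda x,y:(280+x/5,212+y/5); B=lambda x,y:(310+(x-430)/3.7,5+y/3.7)
dock=[((-16,-39,45),A(36,232)),((-16,39,45),A(379,232)),((16,39,45),A(381,374)),((16,-39,45),A(32,374))]
crad=[((-18.7,0,100),B(717,84)),((-13,0,100),B(717,100)),((4,-19.8,100),B(612,124)),((4,19.8,100),B(782,188)),((-13,0,60),B(667,222)),((4,-19.8,60),B(582,250)),((4,19.8,60),B(715,302))]
car=[((-11,-5,155),A(172,42)),((-11,5,155),A(232,42)),((18.5,-22,181),A(52,157)),((18.5,22,181),A(349,157)),((21.5,22,181),A(349,173)),((21.5,-22,181),A(52,173))]
P=lambda o,M,pts:np.concatenate([proj(c,o+M@np.array(m,float),W)-p for m,p in pts])
f=least_squares(lambda v:P(*pose(*v),dock),[440,103,1.68],x_scale=[10,10,.1]);print("dock",f.x.round(3),f.fun.round(1))
D=f.x
f=least_squares(lambda v:P(*pose(*v),crad),[457,301,1.33],x_scale=[10,10,.1]);print("cradle",f.x.round(3),f.fun.round(1))
def cm(v):
    o,M=pose(*D); M=M@R.from_rotvec([v[0],v[1],v[2]]).as_matrix(); return o,M
f=least_squares(lambda v:P(*cm(v),car),[0,0,0]);print("car rot (rock,lean,twist)",f.x.round(3),f.fun.round(1))
o,M=cm(f.x)
for n,p in [("tab low edge z155",(-11,0,155)),("tab z136 low",(-11,0,136)),("tab",(0,0,136)),("tab hi",(11,0,155)),("guard end",(18.5,0,181)),("guard L",(18.5,-22,181)),("guard R",(18.5,22,181))]: print(n,(o+M@np.array(p,float)).round(1))
T=W
def ray(p,h): r=T[:3,:3]@np.linalg.inv(c["camera_matrix"])@[*p,1];q=T[:3,3];return (q+r*(h-q[2])/r[2]).round(1)
for p in [(528,210),(440,468),(660,552),(755,300)]: print("cplate",ray(B(*p),12))
```

```text
dock [443.138 103.169   1.677] [ 0.   0.1 -0.2  0.2  0.  -0.1  0.1 -0.2]
cradle [459.587 301.276   1.354] [ 1.2 -1.2 -0.4 -0.4  0.9  0.5 -0.6 -0.  -0.7  0.7 -1.8  0.2  1.3  0.5]
car rot (rock,lean,twist) [ 0.005 -0.113  0.001] [ 0.1 -0.1  0.  -0.1 -0.3 -0.3  0.3 -0.3  0.4  0.3 -0.5  0.4]
tab low edge z155 [432.4 197.2 158.2]
tab z136 low [433.6 186.8 142.4]
tab [434.5 177.7 148.5]
tab hi [434.3 179.  170.4]
guard end [433.3 187.  196.2]
guard L [411.5 184.6 196.1]
guard R [455.2 189.4 196.3]
cplate [433.2 357.6  12. ]
cplate [413.7 278.5  12. ]
cplate [488.6 260.   12. ]
cplate [507.5 339.6  12. ]
```

The carrier fit is good to 0.5 px. The guard end is at y≈187 and height 196, and the lower tip of the tab is at (432.4, 197, 158). I will come down just past the guard end.

arm_command([
  {"x": 1.0, "y": 0, "z": 0, "yaw": 0},
  {"x": 1.0, "y": 0, "z": 1.0, "yaw": 0},
  {"x": 0, "y": 0, "z": 2.0, "yaw": 0},
  {"x": 0, "y": 0, "z": 0, "yaw": 0},
  {"x": 0, "y": 0, "z": 0, "yaw": 0},
], fingers=0.3)

```text
time: 3.8
position: [432.9, 198.1, 424.8]
tcp_rot: [-3.141, -0.0, 1.683]
wrist_force: [0.1, -0.4, 0.6]
gripper_width: 28.3
gripper_force: 0.0
```

Run:
```python
from workcell import sensors, viewer
import cv2,numpy as np,pickle
d=pickle.load(open("d.pkl","rb"))
s=sensors.get_state(); c=viewer.capture("wrist"); d["w2"]=(c,s)
pickle.dump(d,open("d.pkl","wb"))
im=c["image"][:,:,::-1]
cv2.imwrite("pics/w2.png",cv2.resize(im[190:390,220:420],None,fx=3,fy=3,interpolation=cv2.INTER_CUBIC))
print(s["time"],s["position"],s["tcp_rot"],s["gripper_width"])
```

```text
3.8 [432.87781058 198.12866008 424.81412795] [-3.14105328e+00 -3.18102057e-05  1.68292301e+00] 28.329270418299487
```

View pics/w2.png

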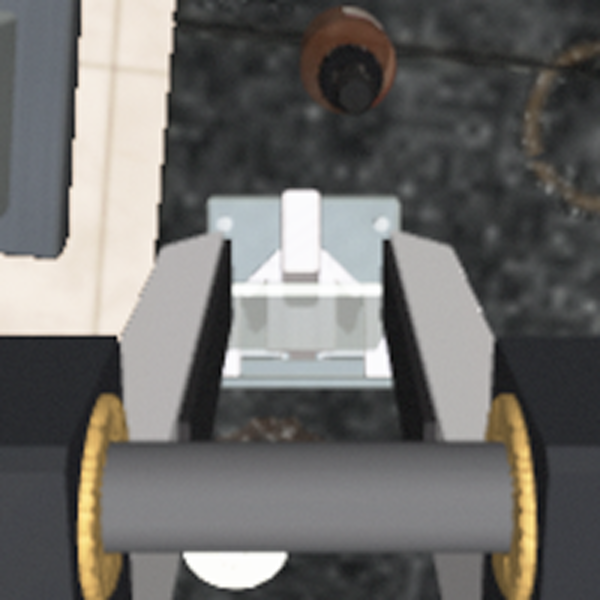

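The tab end is at crop (282–320, 188), the guard edge at row 284 from x 232 to 382, and the fingertips are at about row 235. I will check these against the prediction.

Run:
```python
from h import *
d=pickle.load(open("d.pkl","rb"))
def Wm(k):
    c,s=d[k];W=np.eye(4);W[:3,:3]=R.from_euler("xyz",s["tcp_rot"]).as_matrix();W[:3,3]=s["position"];return c,W@c["mount"]
c,W2=Wm("w2");_,W1=Wm("w1")
full=lambda p:((p[0]-220)*3,(p[1]-190)*3)
for n,P in [("tab-",(427.4,196.7,158)),("tab+",(437.4,197.7,158)),("guardL",(411.5,184.6,196.1)),("guardR",(455.2,189.4,196.3))]: print(n,np.round(full(proj(c,np.array(P),W2))))
for p in [(8,14,199),(-8,14,199),(8,-14,199)]:
    q=np.linalg.inv(c["mount"])@np.r_[p,1];q=c["camera_matrix"]@q[:3];print("tip",p,np.round(full(q[:2]/q[2])))
for n,a,b in [("tab",(280+202/5,212+41/5),(220+301/3,190+188/3)),("guard",(280+200/5,212+157/5),(220+307/3,190+283/3))]:
    f=least_squares(lambda P:np.r_[proj(c,P,W1)-a,proj(c,P,W2)-b],[433,190,170.]);print(n,f.x.round(1),f.fun.round(1))
```

```text
tab- [282. 191.]
tab+ [321. 191.]
guardL [200. 282.]
guardR [400. 283.]
tip (8, 14, 199) [377. 243.]
tip (-8, 14, 199) [376. 323.]
tip (8, -14, 199) [228. 243.]
tab [432.4 195.9 150.3] [-0.  0.  0. -0.]
guard [434.2 186.5 194.7] [ 1.2 -0.  -1.1  0. ]
```

arm_command([
  {"x": -0.1, "y": 0, "z": 1.5, "yaw": 0},
  {"x": 0, "y": 0, "z": 1.5, "yaw": 0},
  {"x": 0, "y": 0, "z": 1.5, "yaw": 0},
  {"x": 0, "y": 0, "z": 0, "yaw": 0},
])

```text
time: 4.25
position: [432.9, 196.4, 379.1]
tcp_rot: [-3.14, 0.001, 1.682]
wrist_force: [0.2, -0.4, 0.2]
gripper_width: 27.9
gripper_force: 0.0
```

arm_command([
  {"x": 0, "y": 0, "z": 1.5, "yaw": 0},
  {"x": 0, "y": 0, "z": 1.5, "yaw": 0},
  {"x": 0, "y": 0, "z": 1.3, "yaw": 0},
  {"x": 0, "y": 0, "z": 0, "yaw": 0},
  {"x": 0, "y": 0, "z": 0, "yaw": 0},
])

```text
time: 4.75
position: [433.5, 196.9, 337.7]
tcp_rot: [3.14, -0.0, 1.683]
wrist_force: [-0.4, -0.3, -0.1]
gripper_width: 28.3
gripper_force: 0.0
```

```bash
cat > snap.py <<'E'
import sys,cv2,numpy as np
from workcell import sensors, viewer
name,cam,x,y,w,h,f=sys.argv[1],sys.argv[2],*map(int,sys.argv[3:8])
s=sensors.get_state(); c=viewer.capture(cam)
cv2.imwrite(f"pics/{name}.png",cv2.resize(c["image"][y:y+h,x:x+w,::-1],None,fx=f,fy=f,interpolation=cv2.INTER_CUBIC))
print(s["time"],s["position"].round(1),s["tcp_rot"].round(3),s["gripper_width"],s["wrist_force"].round(1),s["ft_torque"].round(2))
E
python3 snap.py w3 wrist 220 190 200 200 3
```

```text
4.75 [433.5 196.9 337.7] [ 3.14  -0.     1.683] 28.293828655528593 [-0.4 -0.3 -0.1] [-0.03 -0.09 -0.02]
```

View pics/w3.png

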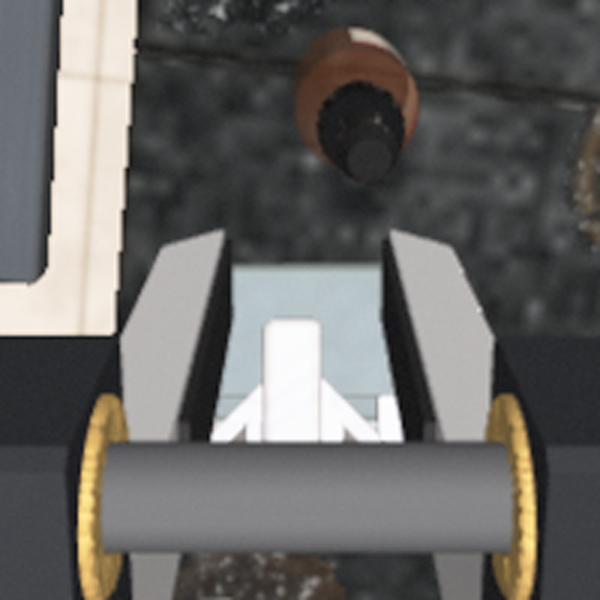

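The tab is between the fingers, with its end at crop (263–320, 318), about 2.7 mm off centre, and the guard is clear. I centre on it, narrow the gap and rock toward +y.

arm_command([
  {"x": 0, "y": -0.25, "z": 0, "yaw": 0},
  {"x": 0, "y": 0, "z": 0, "yaw": 0},
  {"x": 0, "y": 0, "z": 0, "yaw": 0},
  {"x": 0, "y": 0, "z": 0, "yaw": 0},
], fingers=0.15, grip_force=20)

```text
time: 5.2
position: [430.7, 196.4, 336.9]
tcp_rot: [3.141, -0.0, 1.683]
wrist_force: [0.5, -0.0, -0.5]
gripper_width: 14.3
gripper_force: 0.0
```

arm_command([
  {"x": 0, "y": 0.3, "z": 0, "yaw": 0.01},
  {"x": 0, "y": 0.3, "z": 0, "yaw": 0.01},
  {"x": 0, "y": 0.3, "z": 0, "yaw": 0.01},
  {"x": 0, "y": 0.3, "z": 0, "yaw": 0.01},
  {"x": 0, "y": 0.3, "z": 0, "yaw": 0.01},
  {"x": 0, "y": 0.3, "z": 0, "yaw": 0.01},
  {"x": 0, "y": 0.3, "z": 0, "yaw": 0.01},
])

```text
time: 5.9
position: [451.2, 198.2, 336.5]
tcp_rot: [-3.14, 0.0, 1.612]
wrist_force: [-4.3, 1.2, 1.0]
gripper_width: 14.4
gripper_force: 2.4
```

arm_command([
  {"x": 0, "y": 0.3, "z": 0, "yaw": 0.01},
  {"x": 0, "y": 0.3, "z": 0, "yaw": 0.01},
  {"x": 0, "y": 0.3, "z": 0, "yaw": 0.01},
  {"x": 0, "y": 0.3, "z": 0.1, "yaw": 0.01},
  {"x": 0, "y": 0.3, "z": 0.1, "yaw": 0.01},
  {"x": 0, "y": 0.3, "z": 0.1, "yaw": 0.01},
  {"x": 0, "y": 0.3, "z": 0, "yaw": 0.01},
  {"x": 0, "y": 0, "z": 0, "yaw": 0},
])

```text
time: 6.7
position: [473.2, 198.2, 333.7]
tcp_rot: [3.14, -0.0, 1.542]
wrist_force: [-3.3, -0.7, -0.3]
gripper_width: 14.1
gripper_force: 1.5
```

```bash
python3 snap.py w4 wrist 220 190 200 200 3
```

```text
6.7 [473.2 198.2 333.7] [ 3.14  -0.     1.542] 14.132570749101586 [-3.3 -0.7 -0.3] [-0.14  0.71 -0.03]
```

View pics/w4.png

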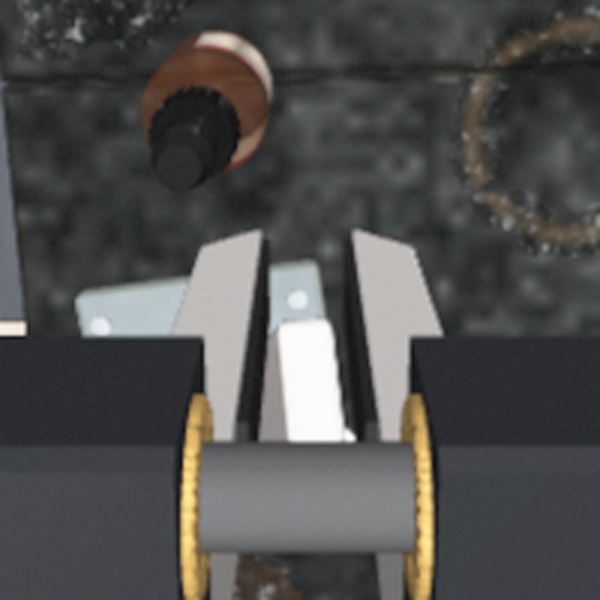

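The tab is leaning toward +y against the left pad, and the 3–4 N reaction fits a jaw being pushed, at about 0.29 rad. Now I rock it to the other side.

arm_command([
  {"x": 0, "y": -0.5, "z": -0.1, "yaw": -0.0167},
  {"x": 0, "y": -0.5, "z": -0.1, "yaw": -0.0167},
  {"x": 0, "y": -0.5, "z": -0.1, "yaw": -0.0167},
  {"x": 0, "y": -0.5, "z": 0, "yaw": -0.0167},
  {"x": 0, "y": -0.5, "z": 0, "yaw": -0.0167},
  {"x": 0, "y": -0.5, "z": 0, "yaw": -0.0167},
  {"x": 0, "y": -0.5, "z": 0, "yaw": -0.0167},
  {"x": 0, "y": -0.5, "z": 0, "yaw": -0.0167},
  {"x": 0, "y": -0.5, "z": 0, "yaw": -0.0167},
  {"x": 0, "y": -0.5, "z": 0, "yaw": -0.0167},
  {"x": 0, "y": -0.5, "z": 0, "yaw": -0.0167},
  {"x": 0, "y": -0.5, "z": 0, "yaw": -0.0167},
])

```text
time: 7.95
position: [413.3, 194.5, 336.9]
tcp_rot: [3.139, -0.0, 1.744]
wrist_force: [3.3, 0.1, -0.1]
gripper_width: 13.9
gripper_force: 1.8
```

arm_command([
  {"x": 0, "y": -0.35, "z": 0, "yaw": -0.0114},
  {"x": 0, "y": -0.35, "z": 0, "yaw": -0.0114},
  {"x": 0, "y": -0.35, "z": 0.1, "yaw": -0.0114},
  {"x": 0, "y": -0.35, "z": 0.1, "yaw": -0.0114},
  {"x": 0, "y": -0.35, "z": 0.1, "yaw": -0.0114},
  {"x": 0, "y": -0.35, "z": 0, "yaw": -0.0114},
  {"x": 0, "y": -0.35, "z": 0, "yaw": -0.0114},
  {"x": 0, "y": 0, "z": 0, "yaw": 0},
  {"x": 0, "y": 0, "z": 0, "yaw": 0},
])

```text
time: 8.85
position: [388.3, 189.5, 333.6]
tcp_rot: [-3.141, 0.0, 1.823]
wrist_force: [2.1, 2.9, 2.5]
gripper_width: 14.2
gripper_force: 1.9
```

```bash
python3 snap.py w5 wrist 220 190 200 200 3
```

```text
8.85 [388.3 189.5 333.6] [-3.141  0.     1.823] 14.196524447583867 [2.1 2.9 2.5] [ 0.71 -0.51  0.03]
```

View pics/w5.png

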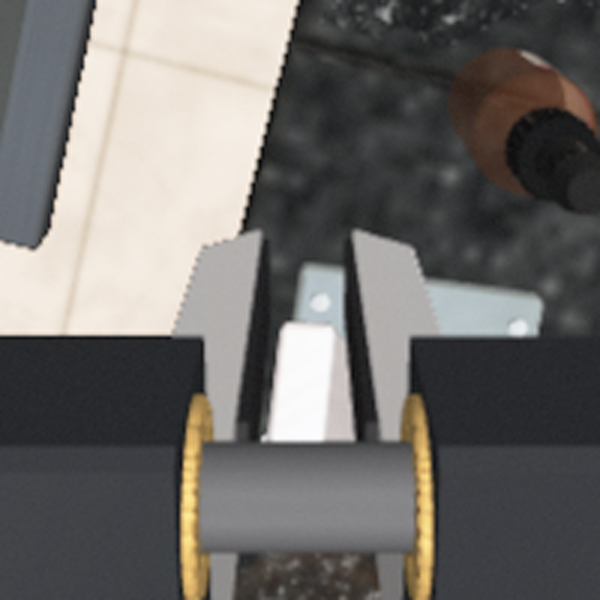

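This mirrors the other side: the tab leans toward −y against the right pad, with the same reaction. I bring it back to the middle and pinch.

arm_command([
  {"x": 0, "y": 0.47, "z": -0.1, "yaw": 0.0156},
  {"x": 0, "y": 0.47, "z": -0.1, "yaw": 0.0156},
  {"x": 0, "y": 0.47, "z": -0.1, "yaw": 0.0156},
  {"x": 0, "y": 0.47, "z": 0, "yaw": 0.0156},
  {"x": 0, "y": 0.47, "z": 0, "yaw": 0.0156},
  {"x": 0, "y": 0.47, "z": 0, "yaw": 0.0156},
  {"x": 0, "y": 0.47, "z": 0, "yaw": 0.0156},
  {"x": 0, "y": 0.47, "z": 0, "yaw": 0.0156},
  {"x": 0, "y": 0.47, "z": 0, "yaw": 0.0156},
  {"x": 0, "y": 0, "z": 0, "yaw": 0},
])

```text
time: 9.9
position: [431.0, 197.5, 336.7]
tcp_rot: [3.141, -0.0, 1.682]
wrist_force: [0.8, 0.2, 0.2]
gripper_width: 13.9
gripper_force: 0.0
```

arm_command([
  {"x": 0, "y": 0, "z": 0, "yaw": 0},
  {"x": 0, "y": 0, "z": 0, "yaw": 0},
  {"x": 0, "y": 0, "z": 0, "yaw": 0},
  {"x": 0, "y": 0, "z": 0, "yaw": 0},
  {"x": 0, "y": 0, "z": 0, "yaw": 0},
], fingers=0, grip_force=50)

```text
time: 10.4
position: [430.2, 197.4, 336.7]
tcp_rot: [3.142, -0.0, 1.683]
wrist_force: [-0.1, -0.2, -0.4]
gripper_width: 8.7
gripper_force: 50.0
```

arm_command([
  {"x": 0.23, "y": 0, "z": -0.44, "yaw": 0},
  {"x": 0.23, "y": 0, "z": -0.44, "yaw": 0},
  {"x": 0.23, "y": 0, "z": -0.44, "yaw": 0},
])

```text
time: 10.7
position: [429.4, 204.5, 350.3]
tcp_rot: [-3.142, 0.0, 1.683]
wrist_force: [1.0, 0.2, -1.4]
gripper_width: 8.9
gripper_force: 50.0
```

arm_command([
  {"x": 0.23, "y": 0, "z": -0.44, "yaw": 0},
  {"x": 0.23, "y": 0, "z": -0.44, "yaw": 0},
  {"x": 0, "y": 0, "z": 0, "yaw": 0},
])

```text
time: 11.0
position: [429.1, 209.5, 359.4]
tcp_rot: [3.14, -0.001, 1.683]
wrist_force: [-0.4, -0.0, -1.5]
gripper_width: 8.9
gripper_force: 50.0
```

The carrier is out: the force equals its weight of 1.5 N with no jam. I continue along the slope, then raise it.

arm_command([
  {"x": 0.45, "y": 0, "z": -0.9, "yaw": 0},
  {"x": 0.45, "y": 0, "z": -0.9, "yaw": 0},
  {"x": 0.45, "y": 0, "z": -0.9, "yaw": 0},
  {"x": 0.45, "y": 0, "z": -0.9, "yaw": 0},
  {"x": 0.45, "y": 0, "z": -0.9, "yaw": 0},
  {"x": 0.45, "y": 0, "z": -0.9, "yaw": 0},
  {"x": 0, "y": 0, "z": -1.5, "yaw": 0},
  {"x": 0, "y": 0, "z": -1.5, "yaw": 0},
  {"x": 0, "y": 0, "z": -1.5, "yaw": 0},
  {"x": 0, "y": 0, "z": -1.0, "yaw": 0},
  {"x": 0, "y": 0, "z": 0, "yaw": 0},
  {"x": 0, "y": 0, "z": 0, "yaw": 0},
])

```text
time: 12.2
position: [425.9, 235.6, 467.5]
tcp_rot: [-3.141, 0.0, 1.682]
wrist_force: [-1.1, -0.8, -1.2]
gripper_width: 8.9
gripper_force: 50.0
```

Run:
```python
from workcell import sensors, viewer
import cv2,pickle
d=pickle.load(open("d.pkl","rb"))
s=sensors.get_state();d["s3"]=s
a=viewer.capture("scene");b=viewer.capture("wrist");d["sc3"]=a;d["w6"]=(b,s);pickle.dump(d,open("d.pkl","wb"))
print(s["position"],s["time"],s["tcp_rot"])
import numpy as np
A=cv2.resize(a["image"][130:330,220:400,::-1],None,fx=3,fy=3,interpolation=cv2.INTER_CUBIC) # 540x600
B=b["image"][190:400,270:370,::-1]; B=cv2.resize(B,None,fx=2.5,fy=2.5)
o=np.zeros((600,800,3),np.uint8);o[:,:540]=A;o[:525,545:795]=B;cv2.imwrite("pics/c6.png",o)
```

```text
[425.85585881 235.60683497 467.52088906] 12.2 [-3.14141017e+00  2.38012444e-04  1.68244189e+00]
```

View pics/c6.png

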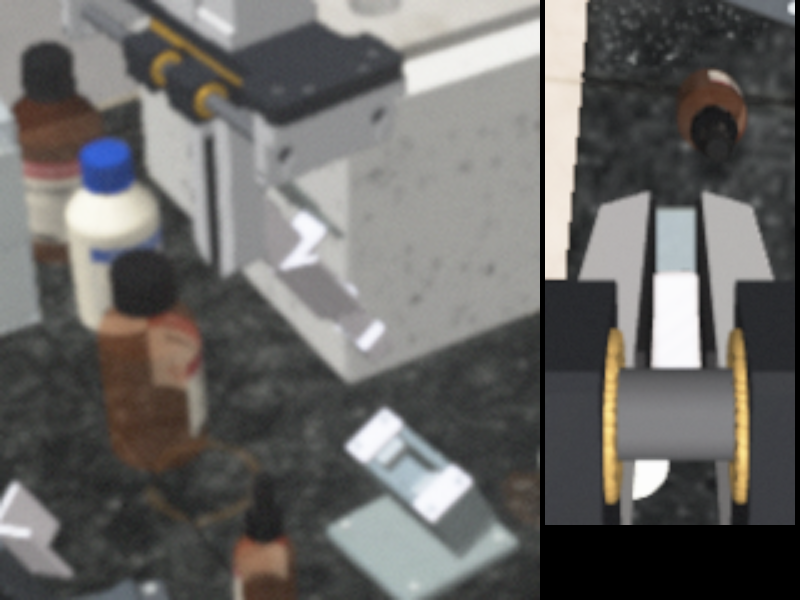

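The scene view shows the carrier hanging cleanly in the gripper, with its lower end at about crop (370,340) and the angle top at about (300,245). The dropper and bottle are standing. In the wrist half the tab is centred, with its end at row 270. Next I work out the held lean.

Run:
```python
from h import *
d=pickle.load(open("d.pkl","rb")); s=d["s3"]; c=d["sc3"]; wc=d["w6"][0]
Rt=R.from_euler("xyz",s["tcp_rot"]).as_matrix();p0=s["position"]
W=np.eye(4);W[:3,:3]=Rt;W[:3,3]=p0;W=W@wc["mount"]
F=lambda p:np.round(((p[0]-220)*3,(p[1]-130)*3)).astype(int).tolist()
import h
for l in [24,27,30,33,36]:
    h.L=np.radians(l); _,M=pose(0,0,s["tcp_rot"][2])
    # tab tip (-11,0,155) seen by wrist at (322,298); held height from before
    f=least_squares(lambda o:np.r_[proj(wc,np.r_[o[0],o[1],o[2]]+M@[-11,0,155.],W)-[322,298],(o+M@[0,0,0.])[2]-(35+130.8)],[430,150,166.])
    o=f.x
    print(l,o.round(1),"tool",(Rt.T@(o-p0)).round(1),{n:F(proj(c,o+M@np.array(q,float))) for n,q in dict(f0=(-8,-5,0),f1=(-8,5,0),sh=(-8,13,30),sh2=(8,13,30),shm=(-8,-13,30),shm2=(8,-13,30),c58=(-13,0,58),c113=(-13,0,113),Lp=(5,18,113),Lm=(5,-18,113)).items()})
```

```text
24 [433.9 169.5 165.8] tool [-66.6   0.6 301.7] {'f0': [338, 388], 'f1': [326, 378], 'sh': [298, 339], 'sh2': [320, 318], 'shm': [328, 364], 'shm2': [351, 343], 'c58': [287, 327], 'c113': [247, 262], 'Lp': [253, 221], 'Lm': [297, 255]}
27 [434.8 160.7 165.8] tool [-75.3   0.6 301.7] {'f0': [351, 381], 'f1': [340, 372], 'sh': [310, 335], 'sh2': [331, 313], 'shm': [340, 360], 'shm2': [362, 338], 'c58': [297, 325], 'c113': [254, 265], 'Lp': [258, 222], 'Lm': [302, 257]}
30 [435.8 152.  165.8] tool [-84.1   0.6 301.7] {'f0': [365, 375], 'f1': [353, 366], 'sh': [321, 331], 'sh2': [342, 309], 'shm': [352, 356], 'shm2': [373, 333], 'c58': [307, 324], 'c113': [260, 268], 'Lp': [264, 224], 'Lm': [308, 258]}
33 [436.8 143.5 165.8] tool [-92.7   0.6 301.7] {'f0': [378, 369], 'f1': [366, 360], 'sh': [333, 327], 'sh2': [353, 305], 'shm': [363, 352], 'shm2': [384, 329], 'c58': [317, 322], 'c113': [267, 271], 'Lp': [270, 226], 'Lm': [314, 261]}
36 [437.7 135.  165.8] tool [-101.2    0.6  301.7] {'f0': [391, 363], 'f1': [379, 354], 'sh': [344, 324], 'sh2': [363, 300], 'shm': [374, 348], 'shm2': [394, 324], 'c58': [327, 321], 'c113': [274, 274], 'Lp': [276, 229], 'Lm': [320, 263]}
```

The held lean is about 33.5°, against the cradle's 27°. To correct it in the grip, I press the foot's upper face gently against the dock housing's rear top edge (u≈35, h≈68). That pivots the carrier in the pads to about 25°, so that it will fall into the V when released.

arm_command([
  {"x": 1.5, "y": 0.25, "z": 0, "yaw": 0},
  {"x": 0, "y": 0, "z": 2.0, "yaw": 0},
  {"x": 0, "y": 0, "z": 2.5, "yaw": 0},
  {"x": 0, "y": 0, "z": 2.5, "yaw": 0},
  {"x": 0, "y": 0, "z": 2.5, "yaw": 0},
  {"x": 0, "y": 0, "z": 1.35, "yaw": 0},
  {"x": 0, "y": 0, "z": 0, "yaw": 0},
  {"x": -0.5, "y": 0, "z": 0, "yaw": 0},
  {"x": -0.5, "y": 0, "z": 0, "yaw": 0},
  {"x": 0, "y": 0, "z": 0, "yaw": 0},
])

```text
time: 13.3
position: [428.3, 240.2, 359.9]
tcp_rot: [3.14, 0.0, 1.681]
wrist_force: [0.5, 0.5, -1.1]
gripper_width: 8.8
gripper_force: 50.0
```

arm_command([
  {"x": -0.25, "y": 0, "z": 0, "yaw": 0},
  {"x": -0.25, "y": 0, "z": 0, "yaw": 0},
  {"x": -0.25, "y": 0, "z": 0, "yaw": 0},
  {"x": -0.25, "y": 0, "z": 0, "yaw": 0},
])

```text
time: 13.7
position: [429.1, 230.9, 359.3]
tcp_rot: [3.141, -0.0, 1.682]
wrist_force: [-0.1, 1.0, -2.1]
gripper_width: 9.0
gripper_force: 50.0
```

arm_command([
  {"x": -0.25, "y": 0, "z": 0, "yaw": 0},
  {"x": -0.25, "y": 0, "z": 0, "yaw": 0},
  {"x": 0, "y": 0, "z": 0, "yaw": 0},
])

```text
time: 14.0
position: [429.7, 225.9, 359.2]
tcp_rot: [3.141, -0.0, 1.682]
wrist_force: [0.2, 1.1, -2.1]
gripper_width: 8.8
gripper_force: 50.0
```

arm_command([
  {"x": -0.25, "y": 0, "z": 0, "yaw": 0},
  {"x": -0.25, "y": 0, "z": 0, "yaw": 0},
  {"x": -0.25, "y": 0, "z": 0, "yaw": 0},
  {"x": -0.15, "y": 0, "z": 0, "yaw": 0},
  {"x": 0, "y": 0, "z": 0, "yaw": 0},
])

```text
time: 14.5
position: [430.7, 216.9, 359.2]
tcp_rot: [3.141, -0.0, 1.682]
wrist_force: [0.6, 2.1, -2.3]
gripper_width: 9.2
gripper_force: 50.0
```

Run:
```python
from h import *
import h,cv2
from workcell import sensors,viewer
d=pickle.load(open("d.pkl","rb"))
s=sensors.get_state();w=viewer.capture("wrist");a=viewer.capture("scene");d["w7"]=(w,s);d["sc7"]=a;pickle.dump(d,open("d.pkl","wb"))
print(s["time"],s["position"].round(1),s["wrist_force"].round(2),s["ft_torque"].round(3))
# tab end row in wrist: column profile near x=322
g=w["image"].mean(2)[:,318:326].mean(1); g6=d["w6"][0]["image"].mean(2)[:,318:326].mean(1)
print("w6",g6[280:310].round().astype(int).tolist());print("w7",g[270:320].round().astype(int).tolist())
```

```text
14.5 [430.7 216.9 359.2] [ 0.57  2.06 -2.27] [ 0.696 -0.04  -0.003]
w6 [192, 192, 191, 191, 192, 193, 193, 193, 192, 192, 192, 192, 190, 191, 191, 191, 192, 189, 202, 229, 244, 250, 252, 252, 251, 251, 251, 251, 251, 251]
w7 [66, 65, 63, 61, 60, 59, 58, 58, 58, 59, 59, 59, 60, 58, 56, 54, 52, 50, 77, 120, 153, 180, 195, 195, 195, 195, 195, 195, 186, 215, 244, 249, 251, 252, 252, 252, 252, 252, 252, 252, 252, 251, 251, 251, 251, 252, 252, 252, 252, 252]
```

arm_command([
  {"x": 1.0, "y": 0, "z": -0.5, "yaw": 0},
  {"x": 0.9, "y": 0, "z": -2.0, "yaw": 0},
  {"x": 0, "y": 0, "z": -2.5, "yaw": 0},
  {"x": 0, "y": 0, "z": -2.5, "yaw": 0},
  {"x": 0, "y": 0, "z": -2.5, "yaw": 0},
  {"x": 0, "y": 0, "z": -0.8, "yaw": 0},
  {"x": 0, "y": 0, "z": 0, "yaw": 0},
  {"x": 0, "y": 0, "z": 0, "yaw": 0},
])

```text
time: 15.4
position: [428.1, 235.7, 466.3]
tcp_rot: [-3.14, 0.001, 1.683]
wrist_force: [-1.3, 0.0, -1.7]
gripper_width: 8.9
gripper_force: 50.0
```

Run:
```python
from h import *
import h,cv2
from workcell import sensors,viewer
d=pickle.load(open("d.pkl","rb"))
s=sensors.get_state();a=viewer.capture("scene");d["sc8"]=(a,s);pickle.dump(d,open("d.pkl","wb"))
print(s["time"],s["position"].round(1))
def blobs(im):
    m=(im[190:260,290:370].min(2)>215).astype(np.uint8)
    n,_,st,ce=cv2.connectedComponentsWithStats(m)
    return [(st[i,4],(ce[i]+[290,190]).round(1).tolist()) for i in range(1,n) if st[i,4]>8]
print("before",blobs(d["sc3"]["image"]));print("after",blobs(a["image"]))
Rt=R.from_euler("xyz",s["tcp_rot"]).as_matrix()
for k,ss in (("before",d["s3"]),("after",s)):
  for l in (22,25,28,31,34):
    h.L=np.radians(l);_,M=pose(0,0,s["tcp_rot"][2])
    h.L=np.radians(33.5);_,M0=pose(0,0,s["tcp_rot"][2])
    g=ss["position"]+Rt@np.array([-94,.6,301.7])+M0@np.array([-7,0,148.])   # pivot in pads
    o=g-M@np.array([-7,0,148.])
    print(k,l,"origin in tool",(Rt.T@(o-ss["position"])).round(1),"shoulder-end",proj(a,o+M@np.array([0,-13,26.])).round(1),"V top",proj(a,o+M@np.array([-4,0,113.])).round(1))
```

```text
15.4 [428.1 235.7 466.3]
before [(np.int32(113), [321.4, 209.5]), (np.int32(35), [343.3, 241.4])]
after [(np.int32(113), [320.2, 210.6]), (np.int32(31), [340.4, 244.5])]
before 22 origin in tool [-68.4   0.6 316.7] shoulder-end [335.7 255.9] V top [310.5 219.5]
before 25 origin in tool [-75.4   0.6 313.3] shoulder-end [338.7 253. ] V top [311.4 218.6]
before 28 origin in tool [-82.1   0.6 309.5] shoulder-end [341.5 250.1] V top [312.3 217.7]
before 31 origin in tool [-88.7   0.6 305.4] shoulder-end [344.2 247. ] V top [313.1 216.7]
before 34 origin in tool [-95.    0.6 300.9] shoulder-end [346.8 243.8] V top [313.9 215.7]
after 22 origin in tool [-68.4   0.6 316.7] shoulder-end [335.  255.7] V top [309.8 219.4]
after 25 origin in tool [-75.4   0.6 313.3] shoulder-end [337.9 252.9] V top [310.6 218.5]
after 28 origin in tool [-82.1   0.6 309.5] shoulder-end [340.7 249.9] V top [311.5 217.6]
after 31 origin in tool [-88.7   0.6 305.4] shoulder-end [343.4 246.8] V top [312.3 216.6]
after 34 origin in tool [-95.    0.6 300.9] shoulder-end [346.  243.7] V top [313.1 215.6]
```

The carrier rotated only about 3°, so the lean is now about 30.7°. I repeat the push and go about 11 mm further.

arm_command([
  {"x": 0, "y": 0, "z": 2.0, "yaw": 0},
  {"x": 0, "y": 0, "z": 2.5, "yaw": 0},
  {"x": 0, "y": 0, "z": 2.5, "yaw": 0},
  {"x": 0, "y": 0, "z": 2.5, "yaw": 0},
  {"x": -0.5, "y": 0, "z": 1.3, "yaw": 0},
  {"x": -0.5, "y": 0, "z": 0, "yaw": 0},
  {"x": -0.5, "y": 0, "z": 0, "yaw": 0},
  {"x": -0.25, "y": 0, "z": 0, "yaw": 0},
  {"x": -0.25, "y": 0, "z": 0, "yaw": 0},
  {"x": -0.25, "y": 0, "z": 0, "yaw": 0},
  {"x": -0.25, "y": 0, "z": 0, "yaw": 0},
  {"x": -0.25, "y": 0, "z": 0, "yaw": 0},
  {"x": -0.25, "y": 0, "z": 0, "yaw": 0},
  {"x": 0, "y": 0, "z": 0, "yaw": 0},
])

```text
time: 16.85
position: [432.0, 206.0, 359.3]
tcp_rot: [3.141, -0.0, 1.682]
wrist_force: [0.5, 1.9, -1.0]
gripper_width: 9.3
gripper_force: 50.0
```

arm_command([
  {"x": 1.0, "y": 0, "z": -0.5, "yaw": 0},
  {"x": 1.0, "y": 0, "z": -2.0, "yaw": 0},
  {"x": 1.0, "y": 0, "z": -2.5, "yaw": 0},
  {"x": 0, "y": 0, "z": -2.5, "yaw": 0},
  {"x": 0, "y": 0, "z": -2.5, "yaw": 0},
  {"x": 0, "y": 0, "z": -0.8, "yaw": 0},
  {"x": 0, "y": 0, "z": 0, "yaw": 0},
  {"x": 0, "y": 0, "z": 0, "yaw": 0},
])

```text
time: 17.65
position: [428.2, 235.5, 466.2]
tcp_rot: [-3.14, 0.001, 1.682]
wrist_force: [-0.3, 0.3, -1.5]
gripper_width: 9.3
gripper_force: 50.0
```

```bash
cat > chk.py <<'E'
from h import *
import h,cv2
from workcell import sensors,viewer
s=sensors.get_state();a=viewer.capture("scene")
print(s["time"],s["position"].round(1),s["wrist_force"].round(1))
m=(a["image"][190:265,290:370].min(2)>215).astype(np.uint8)
n,_,st,ce=cv2.connectedComponentsWithStats(m)
print([(st[i,4],(ce[i]+[290,190]).round(1).tolist()) for i in range(1,n) if st[i,4]>8])
Rt=R.from_euler("xyz",s["tcp_rot"]).as_matrix()
for l in (22,25,28,31,34):
    h.L=np.radians(l);_,M=pose(0,0,s["tcp_rot"][2])
    h.L=np.radians(33.5);_,M0=pose(0,0,s["tcp_rot"][2])
    g=s["position"]+Rt@np.array([-94,.6,301.7])+M0@np.array([-7,0,148.])
    o=g-M@np.array([-7,0,148.])
    print(l,"shoulder-end",proj(a,o+M@np.array([0,-13,26.])).round(1)+[-3,-2.9],"V top",proj(a,o+M@np.array([-4,0,113.])).round(1)+[7.6,-6.4])
E
python3 chk.py
```

```text
17.65 [428.2 235.5 466.2] [-0.3  0.3 -1.5]
[(np.int32(113), [318.9, 213.3]), (np.int32(31), [335.9, 249.9])]
22 shoulder-end [332.  252.8] V top [317.5 212.9]
25 shoulder-end [334.9 249.9] V top [318.3 212. ]
28 shoulder-end [337.8 247. ] V top [319.2 211.1]
31 shoulder-end [340.5 243.9] V top [320.  210.2]
34 shoulder-end [343.1 240.8] V top [320.8 209.2]
```

The lean is now about 25°. I carry it over to the cradle, turn it by 0.347 rad and come down on the open (+x) side.

arm_command([
  {"x": 2.4, "y": 1.25, "z": 0, "yaw": 0},
  {"x": 2.4, "y": 1.25, "z": 0, "yaw": 0},
  {"x": 2.4, "y": 1.25, "z": 0, "yaw": 0},
  {"x": 2.4, "y": 1.25, "z": 0, "yaw": 0},
  {"x": 0, "y": 0, "z": 0, "yaw": 0.087},
  {"x": 0, "y": 0, "z": 0, "yaw": 0.087},
  {"x": 0, "y": 0, "z": 0, "yaw": 0.087},
  {"x": 0, "y": 0, "z": 0, "yaw": 0.087},
  {"x": 0, "y": 0, "z": 2.0, "yaw": 0},
  {"x": 0, "y": 0, "z": 2.0, "yaw": 0},
  {"x": 0, "y": 0, "z": 2.0, "yaw": 0},
  {"x": 0, "y": 0, "z": 2.0, "yaw": 0},
  {"x": 0, "y": 0, "z": 0, "yaw": 0},
  {"x": 0, "y": 0, "z": 0, "yaw": 0},
])

```text
time: 19.1
position: [467.3, 336.9, 386.4]
tcp_rot: [-3.14, 0.002, 1.335]
wrist_force: [0.4, 1.4, -0.8]
gripper_width: 8.9
gripper_force: 50.0
```

```bash
cat > t.py <<'E'
from h import *
from workcell import sensors
s=sensors.get_state();yw=s["tcp_rot"][2]
o,M=pose(459.6,301.4,1.335)
Rt=R.from_euler("xyz",s["tcp_rot"]).as_matrix()
c=s["position"]+Rt@np.array([-76,.6,313.])
print(s["time"],s["position"].round(1),s["tcp_rot"].round(3),"origin in cradle xyz",(M.T@(c-o)).round(1),"F",s["wrist_force"].round(1),"tool move for seat (mm)",(Rt.T@(o-c)).round(1),"-x dir in tool",(Rt.T@-M[:,0]).round(2))
E
python3 t.py
```

```text
19.1 [467.3 336.9 386.4] [-3.140e+00  2.000e-03  1.335e+00] origin in cradle xyz [53.3 -0.6 16.1] F [ 0.4  1.4 -0.8] tool move for seat (mm) [40.3  0.7 38.4] -x dir in tool [0.89 0.   0.45]
```

arm_command([
  {"x": -0.27, "y": 0.03, "z": 0.54, "yaw": 0},
  {"x": -0.27, "y": 0.03, "z": 0.54, "yaw": 0},
  {"x": 0.89, "y": 0, "z": 0.45, "yaw": 0},
  {"x": 0.89, "y": 0, "z": 0.45, "yaw": 0},
  {"x": 0.89, "y": 0, "z": 0.45, "yaw": 0},
  {"x": 0.89, "y": 0, "z": 0.45, "yaw": 0},
  {"x": 0, "y": 0, "z": 0, "yaw": 0},
  {"x": 0, "y": 0, "z": 0, "yaw": 0},
])

```text
time: 19.9
position: [474.9, 366.5, 358.1]
tcp_rot: [-3.141, 0.001, 1.335]
wrist_force: [-0.6, -1.0, -0.9]
gripper_width: 8.9
gripper_force: 50.0
```

arm_command([
  {"x": 0.27, "y": 0, "z": 0.14, "yaw": 0},
  {"x": 0.27, "y": 0, "z": 0.14, "yaw": 0},
  {"x": 0.27, "y": 0, "z": 0.14, "yaw": 0},
  {"x": 0, "y": 0, "z": 0, "yaw": 0},
  {"x": 0, "y": 0, "z": 0, "yaw": 0},
])

```text
time: 20.4
position: [477.0, 374.1, 354.2]
tcp_rot: [-3.142, 0.0, 1.335]
wrist_force: [-0.2, -0.1, -0.7]
gripper_width: 9.0
gripper_force: 50.0
```

```bash
python3 t.py
```

```text
20.4 [477.  374.1 354.2] [-3.142  0.     1.335] origin in cradle xyz [4.  0.5 4.9] F [-0.2 -0.1 -0.7] tool move for seat (mm) [ 1.3 -0.5  6.2] -x dir in tool [ 0.89 -0.    0.45]
```

arm_command([
  {"x": 0.18, "y": -0.05, "z": 0.09, "yaw": 0},
  {"x": 0.18, "y": 0, "z": 0.09, "yaw": 0},
  {"x": 0, "y": 0, "z": 0, "yaw": 0},
  {"x": 0, "y": 0, "z": 0, "yaw": 0},
])

```text
time: 20.8
position: [477.3, 377.7, 352.3]
tcp_rot: [-3.142, 0.0, 1.335]
wrist_force: [-0.5, -0.6, -1.5]
gripper_width: 9.0
gripper_force: 50.0
```

arm_command([
  {"x": -0.09, "y": 0, "z": 0.18, "yaw": 0},
  {"x": 0, "y": 0, "z": 0, "yaw": 0},
  {"x": 0, "y": 0, "z": 0, "yaw": 0},
])

```text
time: 21.1
position: [477.1, 376.7, 350.5]
tcp_rot: [-3.142, 0.0, 1.334]
wrist_force: [0.2, -0.3, -1.6]
gripper_width: 9.2
gripper_force: 50.0
```

arm_command([
  {"x": -0.09, "y": 0, "z": 0.18, "yaw": 0},
  {"x": 0, "y": 0, "z": 0, "yaw": 0},
  {"x": 0, "y": 0, "z": 0, "yaw": 0},
])

```text
time: 21.4
position: [476.9, 375.9, 348.7]
tcp_rot: [-3.142, 0.0, 1.335]
wrist_force: [-0.6, -1.0, -1.3]
gripper_width: 9.1
gripper_force: 50.0
```

```bash
python3 t.py
```

```text
21.4 [476.9 375.9 348.7] [-3.142  0.     1.335] origin in cradle xyz [-0.   0.   0.9] F [-0.6 -1.  -1.3] tool move for seat (mm) [-0.4 -0.   0.8] -x dir in tool [ 0.89 -0.    0.45]
```

arm_command([
  {"x": -0.07, "y": 0, "z": 0.14, "yaw": 0},
  {"x": 0, "y": 0, "z": 0, "yaw": 0},
  {"x": 0, "y": 0, "z": 0, "yaw": 0},
])

```text
time: 21.7
position: [476.9, 375.6, 347.7]
tcp_rot: [3.141, -0.001, 1.335]
wrist_force: [-0.4, 1.2, 1.6]
gripper_width: 9.0
gripper_force: 50.0
```

arm_command([
  {"x": -0.07, "y": 0, "z": 0.14, "yaw": 0},
  {"x": 0, "y": 0, "z": 0, "yaw": 0},
  {"x": 0, "y": 0, "z": 0, "yaw": 0},
])

```text
time: 22.0
position: [476.8, 375.7, 347.1]
tcp_rot: [3.14, -0.004, 1.335]
wrist_force: [0.5, 3.2, 5.1]
gripper_width: 9.0
gripper_force: 50.0
```

The foot met the ledge at the expected height. I ease off slightly and lean the carrier toward the V before releasing.

arm_command([
  {"x": 0, "y": 0, "z": -0.1, "yaw": 0},
  {"x": 0.2, "y": 0, "z": 0.05, "yaw": 0},
  {"x": 0, "y": 0, "z": 0, "yaw": 0},
  {"x": 0, "y": 0, "z": 0, "yaw": 0},
], grip_force=25)

```text
time: 22.4
position: [477.1, 376.8, 346.8]
tcp_rot: [3.141, -0.001, 1.335]
wrist_force: [0.9, 2.9, 4.9]
gripper_width: 10.0
gripper_force: 25.0
```

arm_command([
  {"x": 0.15, "y": 0, "z": 0.05, "yaw": 0},
  {"x": 0, "y": 0, "z": 0, "yaw": 0},
  {"x": 0, "y": 0, "z": 0, "yaw": 0},
])

```text
time: 22.7
position: [477.3, 377.9, 346.2]
tcp_rot: [-3.142, 0.0, 1.335]
wrist_force: [-0.8, 1.7, 6.2]
gripper_width: 9.6
gripper_force: 25.0
```

```bash
python3 t.py
```

```text
22.7 [477.3 377.9 346.2] [-3.142  0.     1.335] origin in cradle xyz [-2.9 -0.1 -0.5] F [-0.8  1.7  6.2] tool move for seat (mm) [-2.4  0.1 -1.8] -x dir in tool [ 0.89 -0.    0.45]
```

arm_command([
  {"x": 0, "y": 0, "z": 0, "yaw": 0},
  {"x": 0, "y": 0, "z": 0, "yaw": 0},
  {"x": 0, "y": 0, "z": 0, "yaw": 0},
  {"x": 0, "y": 0, "z": 0, "yaw": 0},
], fingers=0.22)

```text
time: 23.1
position: [477.3, 377.5, 345.4]
tcp_rot: [-3.141, 0.001, 1.334]
wrist_force: [-0.4, 0.1, -0.2]
gripper_width: 20.8
gripper_force: 0.0
```

Run:
```python
from h import *
import cv2
from workcell import sensors,viewer
s=sensors.get_state();w=viewer.capture("wrist");a=viewer.capture("scene")
print(s["time"],s["position"].round(1),s["gripper_width"],s["wrist_force"].round(2))
W=np.eye(4);W[:3,:3]=R.from_euler("xyz",s["tcp_rot"]).as_matrix();W[:3,3]=s["position"];W=W@w["mount"]
o,M=pose(459.6,301.4,1.335)
print("pred nested: tab end wrist px",[proj(w,o+M@np.array([-11,y,155.]),W).round(1).tolist() for y in(-5,5)])
g=w["image"].min(2);print("rows",[int(v) for v in g[285:325,316:328].mean(1)]);print("cols row310",[int(v) for v in g[308:312,300:345].mean(0)])
cv2.imwrite("pics/w9.png",w["image"][:,:,::-1]);cv2.imwrite("pics/s9.png",a["image"][:,:,::-1])
```

```text
23.1 [477.3 377.5 345.4] 20.783897765323072 [-0.39  0.08 -0.22]
pred nested: tab end wrist px [[312.7, 296.0], [332.6, 296.0]]
rows [109, 110, 109, 110, 109, 110, 109, 136, 178, 202, 224, 244, 249, 251, 251, 251, 250, 250, 250, 250, 250, 250, 250, 250, 250, 250, 250, 250, 250, 250, 250, 249, 249, 250, 249, 249, 249, 249, 249, 249]
cols row310 [23, 24, 191, 246, 251, 251, 250, 249, 249, 225, 233, 246, 249, 250, 250, 251, 251, 251, 251, 251, 251, 251, 251, 251, 251, 251, 248, 245, 216, 243, 251, 248, 244, 241, 245, 249, 251, 251, 247, 227, 194, 149, 80, 23, 22]
```

The tab end is within 2–3 px of the nested prediction and there is no force on the hand. I retract straight up.

arm_command([
  {"x": 0, "y": 0, "z": -0.3, "yaw": 0},
  {"x": 0, "y": 0, "z": -1.0, "yaw": 0},
  {"x": 0, "y": 0, "z": -1.0, "yaw": 0},
  {"x": 0, "y": 0, "z": -2.0, "yaw": 0},
  {"x": 0, "y": 0, "z": -2.0, "yaw": 0},
  {"x": 0, "y": 0, "z": -2.0, "yaw": 0},
  {"x": 0, "y": 0, "z": -2.0, "yaw": 0},
  {"x": 0, "y": 0, "z": -2.0, "yaw": 0},
  {"x": 0, "y": 0, "z": 0, "yaw": 0},
  {"x": 0, "y": 0, "z": 0, "yaw": 0},
], fingers=0.3)

```text
time: 24.2
position: [477.3, 377.9, 469.4]
tcp_rot: [3.141, -0.001, 1.335]
wrist_force: [-0.0, 0.7, -0.4]
gripper_width: 28.3
gripper_force: 0.0
```

Run:
```python
from h import *
from workcell import sensors,viewer
s=sensors.get_state();w=viewer.capture("wrist")
print(s["time"],s["position"].round(1),s["wrist_force"].round(2))
W=np.eye(4);W[:3,:3]=R.from_euler("xyz",s["tcp_rot"]).as_matrix();W[:3,3]=s["position"];W=W@w["mount"]
o,M=pose(459.6,301.4,1.335)
P=lambda q:proj(w,o+M@np.array(q,float),W).round(1).tolist()
print("tab end",P((-11,-5,155)),P((-11,5,155)),"guard",P((18.5,-22,181)),P((21.5,-22,181)),P((18.5,22,181)))
g=w["image"].min(2).astype(int)
r,c=P((-11,0,155))[1],P((-11,0,155))[0]; r=int(r);c=int(c)
print("rows from",r-12,g[r-12:r+55,c-2:c+3].mean(1).astype(int).tolist())
print("cols from",c-20,g[r+6,c-20:c+21].tolist())
gr=int(P((20,0,181))[1]);
for k in (gr-2,gr,gr+2): print("guard row",k,"cols from",c-45,g[k,c-45:c+46:2].tolist())
```

```text
24.2 [477.3 377.9 469.4] [-0.02  0.69 -0.44]
tab end [316.3, 240.6] [327.9, 240.6] guard [293.5, 269.9] [293.5, 273.8] [350.9, 269.9]
rows from 228 [82, 87, 76, 71, 70, 71, 78, 101, 115, 107, 107, 101, 191, 246, 250, 250, 250, 249, 249, 250, 250, 250, 249, 249, 249, 249, 249, 249, 249, 249, 250, 250, 250, 250, 249, 248, 230, 159, 152, 152, 150, 149, 198, 245, 253, 252, 227, 193, 192, 193, 193, 193, 193, 193, 192, 193, 173, 125, 105, 101, 98, 106, 105, 106, 105, 90, 65]
cols from 302 [109, 109, 108, 104, 104, 91, 68, 59, 59, 59, 60, 59, 109, 227, 249, 251, 251, 251, 251, 251, 250, 250, 247, 219, 145, 92, 68, 59, 61, 59, 60, 60, 81, 103, 110, 107, 106, 106, 106, 106, 104]
guard row 269 cols from 277 [56, 58, 102, 128, 156, 187, 187, 189, 165, 89, 103, 107, 119, 139, 171, 128, 130, 239, 251, 226, 153, 153, 151, 151, 155, 251, 252, 199, 146, 138, 165, 136, 107, 105, 104, 93, 78, 178, 188, 189, 189, 150, 119, 88, 58, 56]
guard row 271 cols from 277 [149, 178, 189, 188, 188, 188, 189, 188, 146, 39, 215, 239, 240, 244, 244, 241, 241, 251, 252, 252, 246, 245, 246, 245, 249, 252, 252, 245, 240, 239, 237, 237, 233, 234, 233, 156, 38, 166, 188, 187, 188, 188, 188, 188, 178, 143]
guard row 273 cols from 277 [187, 187, 188, 187, 188, 189, 188, 187, 104, 37, 210, 238, 239, 239, 242, 239, 239, 250, 252, 251, 252, 252, 252, 252, 252, 252, 252, 247, 240, 241, 238, 237, 236, 236, 235, 156, 39, 127, 188, 189, 188, 186, 188, 188, 187, 189]
```

The carrier matches the nested prediction: the tab end is at row 240 against 240.6 predicted, and the guard at row 270 against 269.9. I hand in.

```bash
python3 -c "
from workcell import hand_in
print(hand_in())"
```

```text
the job is handed in; nothing more can be done
None
```

The carrier was rocked free of both jaws, drawn out of the dock and released in the cradle; my last wrist image put its tab and guard within about 2 mm of the nested position, and I handed the job in at about 24 s. The hand-in returned no verdict, and I did not measure the bottles and crucible again at the end.

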